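Test the roller-lever limit switch of a plate track

TASK

Before the plate carrier is run, its end-stop has to be tested. Of the switches standing along the track, take the one whose upright arm carries a roller: push the arm gently sideways, about 35 degrees over to the left or to the right, so that it trips, keep it there for a second, then back off so that it springs upright again. Do not bend over the arm of the neighbouring switch that is a bare rod.

Things in the scene. Friction and masses are not known exactly. Their poses are not given: they have to be found in the camera images.
- roller_switch: Fixed switch to test: grey box 40 (x) x 42 (y) mm, top 82 mm high, on a foot 64 x 72 mm. Origin: centre of the foot's underside, on the bench; z up; -x is its front, roughly to the robot. On its front an upright steel arm with a white roller, 22 mm across, 12 thick, axle along x; centre at rest (-43, 0, 126) mm in this frame. Among the 3 switches in the row one has no arm; their order varies.
- roller_arm (a joint): Angle (rad) of the roller's arm about its pivot, which lies 68 mm up, axis along the switch's x: 0 upright, positive leaning to its +y (left from the robot). Springs back to 0 (0.4 N m/rad: 4 N at the roller at 35 degrees). Trips at 0.40 either way; stops at 0.95. Roller centre 58 mm from the pivot. Besides the rod, nothing within 110 mm of the roller is higher than 100 mm.
- rod_switch: The neighbour, to be left: same grey housing, foot, origin and axes, but its arm is a bare steel rod 6 mm thick, no roller, at (-35, 0) mm, its tip 147 mm above the bench. Feet of the switches are at least 45 mm apart.
- rod_arm (a joint): Angle (rad) of the rod about its pivot, 0 upright at rest, positive leaning to +y; equally sprung.

How it is judged:
On the way:
1. the roller's arm is pushed sideways past its trip angle (0.40 rad) and kept there ((value of joint roller_arm above 0.4 rad or value of joint roller_arm below -0.4 rad)), for 0.4 s.
At the end, for the whole second after the job is handed in: After having been tripped, the roller's arm stands upright again (within 0.1 rad), and so does the bare rod of the neighbouring switch (value of joint roller_arm between -0.1 and 0.1 rad and value of joint rod_arm between -0.1 and 0.1 rad); the robot touches nothing.
It fails at once if the neighbour's bare rod is bent over by more than 0.25 rad (value of joint rod_arm above 0.25 rad or value of joint rod_arm below -0.25 rad).
It fails at once if the roller switch is forced (more than 40 N) (contact force between anything else and roller_switch above 40 N).
It also fails if it takes over 32 s, if anything falls off the work surface, if the arm or the gripper's body presses on something with over 40 N, if the wrist force passes 120 N, or if a joint passes its speed limit or range.

ROBOT

A 6-joint arm with a two-finger parallel gripper is mounted at the origin on the work surface. World frame = base frame: x ahead of the robot, y to its left, z up, the work surface at z = 0. Lengths are in m, angles in rad, forces in N, time in s.
With the tool pointing down it reaches from about 0.25 to 0.775 m from the base axis. Payload 4 kg.
Tool frame: the origin (TCP) lies at the centre of the arm's flange, where the gripper is bolted on; the fingertips stand 199 mm ahead of it and the grasp point (between the pads) lies 180 mm ahead of it (robot.tcp_to_tips is the z of the fingertips in the tool frame, in m); z points along the fingers, y is the line along which they close (so a half turn about z gives the same grasp; the last joint's range is limited). The gripper opens to 94 mm and grips with 3 to 60 N. Pads are 16 mm wide; open, the fingers measure 119 mm over their backs; the gripper's body (75 mm by 177 mm) begins 78 mm behind the grasp point.
Start: joints at [1.112, 0.087, 1.371, -0, 1.684, -0.103], TCP at [0.192, 0.516, 0.405] pointing down, gripper open.
Joint ranges: [-3.1, 3.1], [-0.76, 2.03], [0.27, 2.55], [-1.08, 4.22], [0.17, 2.65], [-2.57, 2.57]. Speed limits (rad/s): [2.79, 2.79, 3.14, 3.14, 3.14, 3.14].

INTERFACE

Orientations are given as [roll, pitch, yaw] about the fixed x, y, z axes, in that order (R = Rz(yaw) Ry(pitch) Rx(roll)).
In Python, from bench import robot gives the robot as it stands.
- The arm moves only by the tool play_rows, never from a script. Its arguments are lists of equal length, an entry for each row: "translation": the shift along the tool's x, y, z scaled (see below), a list of three; "twist": the turn, a rotation vector about the tool's x, y, z scaled (see below), a list of three; "gripper": the opening, from -1 (shut) to 1 (fully open). A call has 1 to 8 rows; each row shifts and turns the commanded pose from where the row before left it, along the tool's axes as they then stand; what a row does not reach is not made up. The controller multiplies each number of a shift by 0.04 m and each number of a turn by 0.1 rad. A row lasts 1/10 s, in which the tool goes at most 50 mm and 8.59 degrees, less where a joint would pass 70% of its speed; a pose out of reach is approached as far as the arm can. A call with a number of a shift or a turn outside -1 to 1 is refused whole. A call with a gripper value outside its range is refused whole. The fingers move at their own pace and stop on an object; the grip force is fixed at half the most. Time passes only in rows, so rows that do not move let the fingers close. It gives the time, the measured TCP pose, the force, the opening and the grip force at its end, in the units of the state.
- robot.get_obs(): the state, without advancing time (a new reading comes with each control period).
- robot.snapshot(name): name is "scene" or "top"; returns the picture (384x512x3 uint8, red, green, blue); there is no depth.
- robot.camera_model(name): a dict with "camera_matrix" (3x3 intrinsics, pixels), "rvec" (rotation vector, rad) and "tvec" (3), from world to camera coordinates, as OpenCV has them. Camera axes: x right, y down, z forward; pixel columns grow to the right and rows downward; lengths in m; the calibration is good to about 2 mm. A picture is of the moment at which its call begins. camera_model takes no time and is no camera call.
- robot.close_job(): hands the job in; it is judged then, once.
Trained networks look in the newest picture that a camera, given by its name, has taken for a name from the list of things; names that differ only in an ending like _2 or _b are one class to them, and where a whole thing is asked for, a point or a joint stands for the part that bears it (a point fixed in the world has none). Each returns a list of dicts, best first, with "score" (0 to 1); they miss things now and then, are a little off and sometimes report something else, mostly with a low value. They report only what shows in the picture. A call takes as long as a camera call.
- robot.recognise(name, camera): "centre" ([x, y, z] in m, in world coordinates, good to about 4 mm: the middle of the surface that is visible of it).
- robot.spot_point(name, camera): "centre" ([x, y, z] in m, in world coordinates, good to about 4 mm: a listed point, or the origin of a listed thing).
The state is a dict: "time": time; "joint_positions": joint angles; "qvel": joint speeds; "joint_torque": joint torques, N m; "tool_pos": TCP position; "ee_rot": TCP orientation; "wrist_force": force on the tool from outside, world axes, zero at the start; "wrist_torque": the same for the moment, N m; "width": finger opening in m; "finger_force": force on a finger pad.
Only numpy, scipy, OpenCV 4.12 (cv2) and the standard library are available. Lean on these libraries where they do the work, as an engineer would, in place of code of your own. Each camera call takes 0.05 s, during which the arm holds its last target. There are 200 camera calls.

## Working session

There is one attempt and no reset: what is moved stays moved. The work goes in short steps, Python scripts to look and compute and a tool call to move; the robot and the scene stay as the last step left them, time stands still between calls to the robot, and variables do not carry over. Pictures are saved under pics/ and viewed, at most 10 in all, crops included, and the job is handed in when it is done.

Besides the shell and the picture viewer there is one more tool, called after ">>>" in YAML: its name, and indented under it one key for each argument. play_rows: Moves the arm, as the interface text tells. Its arguments: {"type":"object","properties":{"translation":{"type":"array","items":{"type":"array","items":{"type":"number","minimum":-1,"maximum":1}}},"twist":{"type":"array","items":{"type":"array","items":{"type":"number","minimum":-1,"maximum":1}}},"gripper":{"type":"array","items":{"type":"number"}}},"required":["translation","twist","gripper"]}

```bash
mkdir -p pics; python3 - <<'E'
from bench import robot
import cv2
for c in ("scene","top"):
    cv2.imwrite(f"pics/{c}0.png",robot.snapshot(c)[:,:,::-1])
    for n in ("roller_switch","rod_switch","roller_arm","rod_arm"):
        for f in ("recognise","spot_point"):
            try: print(c,n,f,[(d["score"],d["centre"]) for d in getattr(robot,f)(n,c)][:3])
            except Exception as e: print(c,n,f,e)
o=robot.get_obs(); print(o["time"],o["tool_pos"],o["ee_rot"],o["width"])
E
```

```text
scene roller_switch recognise [(0.84, [0.5603, -0.1787, 0.0507])]
scene roller_switch spot_point [(0.7, [0.5556, -0.1899, 0.0002])]
scene rod_switch recognise [(0.86, [0.5625, 0.1758, 0.0471])]
scene rod_switch spot_point [(0.97, [0.5505, 0.1668, 0.0005])]
scene roller_arm recognise [(0.69, [0.5284, -0.1753, 0.1155])]
scene roller_arm spot_point it knows: rod_switch, roller_switch
scene rod_arm recognise []
scene rod_arm spot_point it knows: rod_switch, roller_switch
top roller_switch recognise [(0.55, [0.547, -0.1787, 0.0678])]
top roller_switch spot_point [(0.57, [0.5557, -0.1918, -0.0026])]
top rod_switch recognise [(0.74, [0.5505, 0.1568, 0.0502])]
top rod_switch spot_point [(0.61, [0.5543, 0.1627, -0.0002])]
top roller_arm recognise [(0.72, [0.5516, -0.1812, 0.0695]), (0.43, [0.5164, -0.1822, 0.1311])]
top roller_arm spot_point it knows: rod_switch, roller_switch
top rod_arm recognise [(0.64, [0.5162, 0.1649, 0.0743])]
top rod_arm spot_point it knows: rod_switch, roller_switch
0.7 [0.19158815 0.51554194 0.40472519] [3.14150153e+00 2.29143348e-05 2.78577590e+00] 0.09413086548840707
```

View pics/scene0.png

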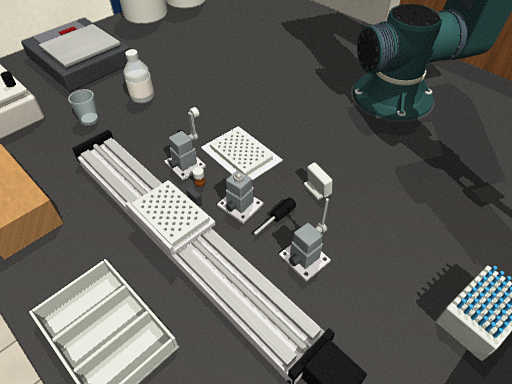

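View pics/top0.png

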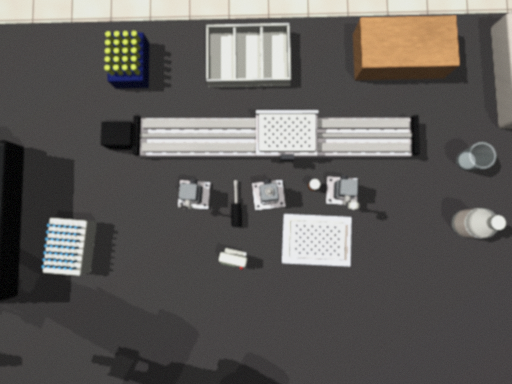

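The scene view shows the roller switch at (182,155) with its white roller at (194,112). The armless switch is in the middle at (240,195), and the bare-rod switch is at (307,245) with its rod tip at (325,200). In the top view the roller is at (353,205). I'll refine these by triangulating on crops.

```bash
python3 - <<'E'
import cv2,numpy as np
a=cv2.imread("pics/scene0.png")[90:190,150:250]; b=cv2.imread("pics/top0.png")[160:230,310:410]
r=lambda i,s:cv2.resize(i,None,fx=s,fy=s,interpolation=cv2.INTER_NEAREST)
A=r(a,4);B=r(b,4);B=cv2.copyMakeBorder(B,0,120,0,0,0)
cv2.imwrite("pics/crop.png",np.hstack([A,B]))
from bench import robot
def P(c):
    m=robot.camera_model(c);R=cv2.Rodrigues(np.array(m["rvec"],float))[0]
    return np.array(m["camera_matrix"])@np.c_[R,np.array(m["tvec"]).reshape(3)]
X=cv2.triangulatePoints(P("scene"),P("top"),np.array([[194.],[112]]),np.array([[353.],[205]]))
print((X[:3]/X[3]).T)
for c in("scene","top"):
    for q in([.512,-.185,.126],[.555,-.190,0],[.512,-.185,.068]):
        p=P(c)@np.r_[q,1];print(c,q,p[:2]/p[2])
E
```

```text
[[ 0.51305135 -0.18288539  0.12800014]]
scene [0.512, -0.185, 0.126] [193.80284926 112.09779757]
scene [0.555, -0.19, 0] [184.45700623 164.14078863]
scene [0.512, -0.185, 0.068] [197.03463321 133.40939686]
top [0.512, -0.185, 0.126] [353.76846535 205.61179133]
top [0.555, -0.19, 0] [342.33457006 190.90017712]
top [0.512, -0.185, 0.068] [347.36362235 207.22854731]
```

View pics/crop.png

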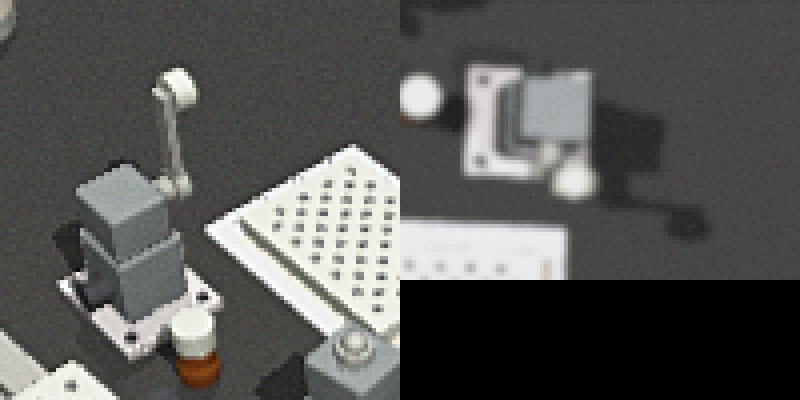

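Both views agree on the roller: about (0.512, -0.184, 0.126), which matches the stated height. The area to its left (+y) is free of anything tall. I'll shut the fingers, align the tool, cross over high and push toward -y.

>>> play_rows:
  translation:
    - [0,0,0]
    - [0,0,0]
    - [0,0,0]
    - [0,0,0]
  twist:
    - [0,0,-0.85]
    - [0,0,-0.85]
    - [0,0,-0.85]
    - [0,0,0]
  gripper: [-1,-1,-1,-1]

```text
time: 1.1
tool_pos: [0.1916, 0.5156, 0.4047]
ee_rot: [3.141, 0.0, 3.041]
wrist_force: [-0.1, 1.1, 0.7]
width: 0.0655
finger_force: 0.0
```

>>> play_rows:
  translation:
    - [-0.48,-0.76,0]
    - [-0.48,-0.76,0]
    - [-0.48,-0.76,0]
    - [-0.48,-0.76,0]
    - [-0.48,-0.76,0]
    - [-0.48,-0.76,0]
    - [-0.48,-0.76,0]
    - [-0.48,-0.76,0]
  twist:
    - [0,0,0]
    - [0,0,0]
    - [0,0,0]
    - [0,0,0]
    - [0,0,0]
    - [0,0,0]
    - [0,0,0]
    - [0,0,0]
  gripper: [-1,-1,-1,-1,-1,-1,-1,-1]

```text
time: 1.9
tool_pos: [0.3202, 0.2568, 0.4049]
ee_rot: [3.141, 0.001, 3.039]
wrist_force: [0.7, 0.0, -0.2]
width: 0.0019
finger_force: 0.0
```

>>> play_rows:
  translation:
    - [-0.48,-0.76,0]
    - [-0.48,-0.76,0]
    - [-0.48,-0.76,0]
    - [-0.48,-0.76,0]
    - [-0.48,-0.76,0]
    - [-0.48,-0.76,0]
    - [-0.48,-0.76,0]
    - [-0.48,-0.76,0]
  twist:
    - [0,0,0]
    - [0,0,0]
    - [0,0,0]
    - [0,0,0]
    - [0,0,0]
    - [0,0,0]
    - [0,0,0]
    - [0,0,0]
  gripper: [-1,-1,-1,-1,-1,-1,-1,-1]

```text
time: 2.7
tool_pos: [0.4486, -0.0008, 0.4049]
ee_rot: [3.141, 0.001, 3.038]
wrist_force: [0.3, 0.2, 0.2]
width: 0.0005
finger_force: 0.0
```

>>> play_rows:
  translation:
    - [-0.48,-0.76,0]
    - [-0.48,-0.76,0]
    - [-0.48,-0.76,0]
    - [-0.48,-0.76,0]
    - [0,0,0]
    - [0,0,0]
  twist:
    - [0,0,0]
    - [0,0,0]
    - [0,0,0]
    - [0,0,0]
    - [0,0,0]
    - [0,0,0]
  gripper: [-1,-1,-1,-1,-1,-1]

```text
time: 3.3
tool_pos: [0.5125, -0.1285, 0.4042]
ee_rot: [3.141, -0.001, 3.038]
wrist_force: [-0.5, 0.5, -0.5]
width: 0.0006
finger_force: 0.0
```

>>> play_rows:
  translation:
    - [0,0,0.5]
    - [0,0,0.5]
    - [0,0,0.5]
    - [0,0,0.5]
    - [0,0,0.4]
    - [0,0,0]
    - [0,0,0]
  twist:
    - [0,0,0]
    - [0,0,0]
    - [0,0,0]
    - [0,0,0]
    - [0,0,0]
    - [0,0,0]
    - [0,0,0]
  gripper: [-1,-1,-1,-1,-1,-1,-1]

```text
time: 4.0
tool_pos: [0.5122, -0.127, 0.3092]
ee_rot: [3.141, 0.0, 3.042]
wrist_force: [0.1, 0.8, -0.2]
width: 0.0008
finger_force: 0.0
```

```bash
python3 - <<'E'
from bench import robot
import cv2
s=robot.snapshot("scene")[60:210,130:330,::-1]
cv2.imwrite("pics/s1.png",cv2.resize(s,None,fx=4,fy=4))
print(robot.get_obs()["tool_pos"])
E
```

```text
[ 0.51252544 -0.12730428  0.30996317]
```

View pics/s1.png

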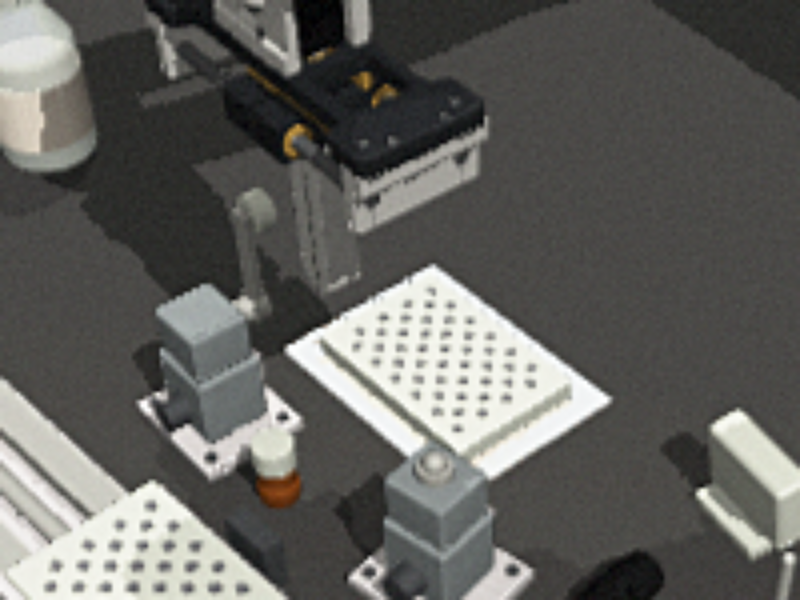

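The picture shows the shut fingers standing beside the roller on its +y side, with tips just below roller height and clear of everything. Next is a gentle push.

>>> play_rows:
  translation:
    - [0,-0.2,0.05]
    - [0,-0.2,0]
    - [0,-0.2,0]
    - [0,-0.15,0]
    - [0,-0.15,0]
    - [0,-0.15,0]
    - [0,-0.15,0]
    - [0,0,0]
  twist:
    - [0,0,0]
    - [0,0,0]
    - [0,0,0]
    - [0,0,0]
    - [0,0,0]
    - [0,0,0]
    - [0,0,0]
    - [0,0,0]
  gripper: [-1,-1,-1,-1,-1,-1,-1,-1]

```text
time: 4.85
tool_pos: [0.5077, -0.1762, 0.3066]
ee_rot: [3.141, 0.0, 3.04]
wrist_force: [0.6, 1.4, 0.8]
width: 0.0006
finger_force: 0.9
```

>>> play_rows:
  translation:
    - [0,-0.12,0]
    - [0,-0.12,0]
    - [0,-0.12,0]
    - [0,-0.12,0]
    - [0,0,0]
    - [0,0,0]
  twist:
    - [0,0,0]
    - [0,0,0]
    - [0,0,0]
    - [0,0,0]
    - [0,0,0]
    - [0,0,0]
  gripper: [-1,-1,-1,-1,-1,-1]

```text
time: 5.45
tool_pos: [0.5054, -0.1941, 0.3052]
ee_rot: [3.137, -0.003, 3.041]
wrist_force: [1.1, 5.8, -2.6]
width: 0.0004
finger_force: 3.0
```

```bash
python3 - <<'E'
from bench import robot
import cv2
s=robot.snapshot("scene")[60:210,130:330,::-1]
cv2.imwrite("pics/s2.png",cv2.resize(s,None,fx=4,fy=4))
o=robot.get_obs();print(o["tool_pos"],o["wrist_force"],o["wrist_torque"])
E
```

```text
[ 0.50540611 -0.19399727  0.30522362] [ 1.14460462  6.10607527 -3.47103971] [ 1.19861939 -0.20114867  0.08484919]
```

View pics/s2.png

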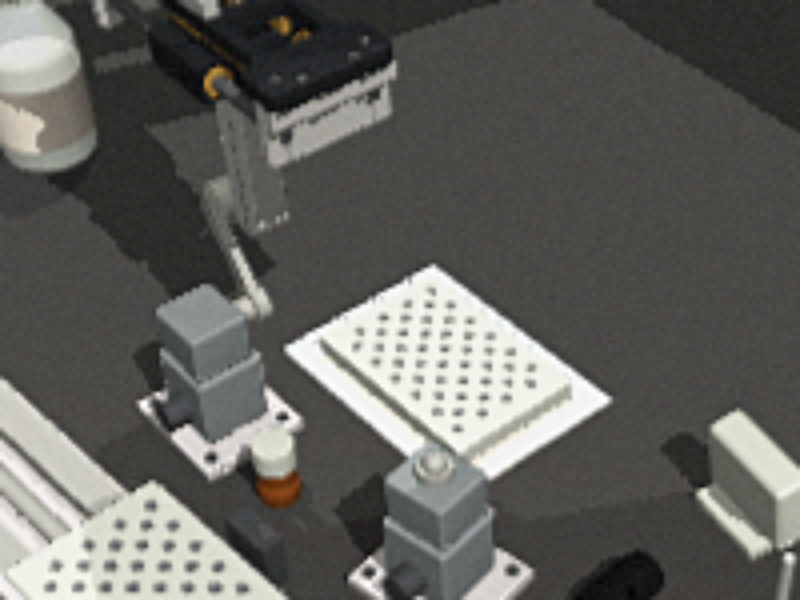

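The arm now leans about 35° (roller moved from crop (258,208) to (215,190)), with about 6 N on the wrist. I'll check the angle by projection and hold.

>>> play_rows:
  translation:
    - [0,0,0]
    - [0,0,0]
    - [0,0,0]
    - [0,0,0]
    - [0,0,0]
    - [0,0,0]
    - [0,0,0]
    - [0,0,0]
  twist:
    - [0,0,0]
    - [0,0,0]
    - [0,0,0]
    - [0,0,0]
    - [0,0,0]
    - [0,0,0]
    - [0,0,0]
    - [0,0,0]
  gripper: [-1,-1,-1,-1,-1,-1,-1,-1]

```text
time: 6.3
tool_pos: [0.5054, -0.1939, 0.3053]
ee_rot: [3.138, -0.003, 3.042]
wrist_force: [-0.6, 6.2, -3.1]
width: 0.0006
finger_force: 3.0
```

```bash
python3 - <<'E'
from bench import robot
import cv2,numpy as np
m=robot.camera_model("scene")
for a in(0,.3,.4,.5,.6,.7):
    q=np.array([[.512-.058*.1*np.sin(a),-.184-.058*np.sin(a),.068+.058*np.cos(a)]])
    p=cv2.projectPoints(q,np.array(m["rvec"],float),np.array(m["tvec"],float),np.array(m["camera_matrix"]),None)[0].ravel()
    print(a,(p-[130,60])*4)
E
```

```text
0 [256.430862   209.23282109]
0.3 [238.90596219 197.49024154]
0.4 [233.71998101 195.60562826]
0.5 [228.95263898 194.75583821]
0.6 [224.64893262 194.93378253]
0.7 [220.84706487 196.12063947]
```

The angle is about 0.6 rad, well past the trip point, and it was held for about a second. Now I'll back off the way I came and raise the tool.

>>> play_rows:
  translation:
    - [0,0.12,0]
    - [0,0.15,0]
    - [0,0.15,0]
    - [0,0.15,0]
    - [0,0.2,0]
    - [0,0.3,0]
    - [0,0.4,0]
    - [0,0.4,0]
  twist:
    - [0,0,0]
    - [0,0,0]
    - [0,0,0]
    - [0,0,0]
    - [0,0,0]
    - [0,0,0]
    - [0,0,0]
    - [0,0,0]
  gripper: [-1,-1,-1,-1,-1,-1,-1,-1]

```text
time: 7.1
tool_pos: [0.5133, -0.1192, 0.3066]
ee_rot: [-3.142, 0.0, 3.041]
wrist_force: [-0.4, -0.2, 0.0]
width: 0.0006
finger_force: 0.0
```

>>> play_rows:
  translation:
    - [0,0,-0.4]
    - [0,0,-0.5]
    - [0,0,-0.5]
    - [0,0,-0.5]
    - [0,0,-0.4]
    - [0,0,0]
    - [0,0,0]
    - [0,0,0]
  twist:
    - [0,0,0]
    - [0,0,0]
    - [0,0,0]
    - [0,0,0]
    - [0,0,0]
    - [0,0,0]
    - [0,0,0]
    - [0,0,0]
  gripper: [-1,-1,-1,-1,-1,-1,-1,-1]

```text
time: 7.9
tool_pos: [0.5131, -0.12, 0.3972]
ee_rot: [3.141, -0.002, 3.041]
wrist_force: [0.4, -0.1, 0.3]
width: 0.0003
finger_force: 0.0
```

```bash
python3 - <<'E'
from bench import robot
import cv2
s=robot.snapshot("scene")[60:260,130:360,::-1]
cv2.imwrite("pics/s3.png",cv2.resize(s,None,fx=3,fy=3))
o=robot.get_obs();print(o["time"],o["tool_pos"],o["wrist_force"])
E
```

```text
7.95 [ 0.51309662 -0.12008616  0.39710921] [-1.06156714 -0.23668965  0.64503539]
```

View pics/s3.png

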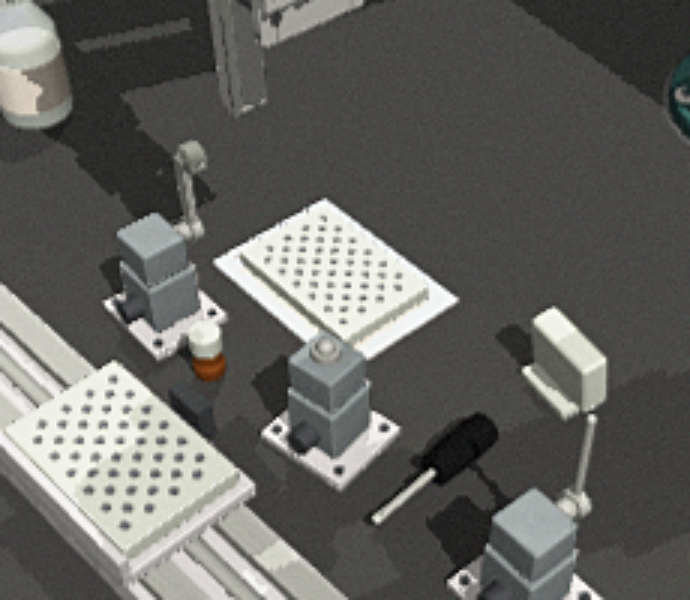

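The roller arm stands upright again (roller at crop (190,157)), the rod at (588,460) is unmoved, and the gripper is clear above.

```bash
python3 -c "
from bench import robot
print(robot.close_job())"
```

```text
the job is handed in; nothing more can be done
None
```

The roller switch was pushed over to about 0.6 rad (estimated from the camera picture), held there for about a second and released; its arm sprang upright again, the bare rod was never touched, and the job was handed in at about 8 s with no verdict shown.

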